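# Run the sample carton into the dispatch bay

### The arm

A 6-joint arm with a two-finger parallel gripper is mounted at the origin on the work surface. World frame = base frame: x ahead of the robot, y to its left, z up, the work surface at z = 0. Lengths are in mm, angles in rad, forces in N, time in s.
With the tool pointing down it reaches from about 350 to 775 mm from the base axis. Payload 7.3 kg.
Tool frame: the origin (TCP) lies at the very end of the fingers, on their centre line; the grasp point (between the pads) lies 19 mm behind it; z points along the fingers, x is the direction in which the jaws open and shut, and the axes are right-handed (so a half turn about z gives the same grasp; the last joint's range is limited). The gripper opens to 92 mm and grips with 3 to 60 N. Pads are 19 mm wide; open, the fingers measure 130 mm over their backs; the gripper's body (75 mm by 190 mm) begins 47 mm behind the grasp point.
Start: joints at [-1.38, 0.342, 1.524, -0, 1.275, -0.146], TCP at [173.519, -495.516, 226.741] pointing down, gripper open.
Joint ranges: [-2.53, 2.53], [-0.77, 2.02], [0.04, 2.7], [-1, 4.14], [0.28, 2.66], [-3.11, 3.11]. Speed limits (rad/s): [2.57, 2.57, 3.14, 3.14, 3.14, 3.14].

### API

Orientations are given as [roll, pitch, yaw] about the fixed x, y, z axes, in that order (R = Rz(yaw) Ry(pitch) Rx(roll)).
In Python, from plant import bot, capture, camera_params gives the robot as it stands.
- The arm moves only by the shell command python3 -m jog 'ROWS' [OPENING]. ROWS is a JSON object of lists of equal length, an entry for each row: "xyz": the shift along the world's x, y, z as a fraction of full scale, a list of three; "angular": the turn, a rotation vector about the world's x, y, z as a fraction of full scale, a list of three. In form: {"xyz": [[x, y, z], ...], "angular": [[wx, wy, wz], ...]}. A call has 1 to 10 rows; each row shifts and turns the pose as measured when the row begins; what a row does not reach is not made up. Full scale, the value 1, is 2 cm for a shift and 6 degrees for a turn. A row lasts 1/10 s, in which the tool goes at most 50 mm and 8.59 degrees, less where a joint would pass 70% of its speed; a pose out of reach is approached as far as the arm can. A call with a number of a shift or a turn outside -1 to 1 is refused whole. A call with a gripper value outside its range is refused whole. OPENING is the closure, from -1 (fully open) to 1 (shut), set as the call begins (- or left out, the last holds). The fingers move at their own pace and stop on an object; the grip force is fixed at half the most. Time passes only in rows, so rows that do not move let the fingers close. It gives the time, the measured TCP pose, the force and the opening at its end, in the units of the state.
- bot.get_obs(): the state, without advancing time (a new reading comes with each control period).
- capture(name): name is "scene" or "top"; returns the picture (400x640x3 uint8, red, green, blue); there is no depth.
- camera_params(name): a dict with "fx", "fy", "cx", "cy" (pixels), "rvec" (rotation vector, rad) and "tvec" (3), from world to camera coordinates, as OpenCV has them. Camera axes: x right, y down, z forward; pixel columns grow to the right and rows downward; lengths in mm; the calibration is good to about 2 mm. A picture is of the moment at which its call begins. camera_params takes no time and is no camera call.
- bot.close_job(): hands the job in, once; it reports no verdict.
The state is a dict: "time": time; "joint_positions": joint angles; "dq": joint speeds; "tau": joint torques, N m; "tool_pos": TCP position; "tcp_rot": TCP orientation; "contact_force": force on the tool from outside, world axes, zero at the start; "moment": the same for the moment, N m; "grip_width": finger opening in mm.
Only numpy, scipy, OpenCV 4.12 (cv2) and the standard library are available. Lean on these libraries where they do the work, as an engineer would, in place of code of your own. Each camera call takes 0.05 s, during which the arm holds its last target.

### The job

Push the open carton of wine samples along the roller track into the yellow-sided bay under the wire drainer shelf, squeezing the sprung buffer at the end until the red pawl springs up behind the carton, then back away so that it stays locked there, square in the bay. Push it steadily and gently, flat on the rollers (no ramming, no shoving it to coast), and leave the flask, the measuring jar and the jug where they stand.

Things in the scene. Friction and masses are not known exactly. Their poses are not given: they have to be found in the camera images.
- track: Fixed bench-top roller track, 660 x 200 mm. Origin at bench height on its centre line; x points along it in the direction of travel, into the bay, y across, z up. The tops of its 20 free-turning steel rollers (22 mm dia, 32 mm apart, lying across) are 80 mm above the bench, from x = -0.33 to 0.30; the side frames' tops are 4 mm lower.
- bay_mouth (a point): Mouth of the bay, at roller-top height: track x = -0.01, y = 0 (axes as the track's). Here the yellow side guides begin, 184 mm apart; they narrow to a clear 128 mm at track x = 0.06, then run straight to x = 0.305. The guides' tops are 30 mm above the rollers.
- shelf_edge (a point): Middle of the wire shelf's near edge (axes as the track's): track x = 0.08, 168 mm above the rollers; wires 8 mm thick, underside 164 mm above the rollers. The shelf covers track x = 0.076 to 0.374, y = +-0.13, on posts at x = 0.15 and 0.345, y = +-0.125; a jug and a glass drain on its far part. A tool pushing the carton home must lean back and reach under this edge.
- home (a point): Where the origin of the locked carton belongs (axes as the track's): track x = 0.185, y = 0, at roller-top height. The carton's rear face is then at track x = 0.10, 24 mm inside the shelf's near edge.
- carton: Open carton with six sample bottles packed fast in it, 0.54 to 0.94 kg. 170 mm long (its x), 120 wide (y), walls 95 high, caps to 123. Origin: centre of underside. Starts at the entry end, askew and off centre; rear face at its own x = -85 mm. Rolls at 1 N and does not turn by itself: pushed behind its rearmost corner, it turns square as its front bears on a guide; else it may wedge there.
- pawl (a joint): Red anti-runback pawl, 24 mm wide, mid-track, pivot at track x = 0.05; rad, 0 = up (nose 10 mm above the rollers, stop face at track x = 0.10), about 0.20 = held level with the rollers by a carton over it (about 1.5 N). Springs up by itself once the carton's rear face has passed track x = 0.103 or a little more, and then blocks the way back.
- buffer (a joint): Sprung buffer plate at the bay's end, 84 x 44 mm, centred 45 mm above the rollers; m, 0 = free, face at track x = 0.262, grows as it is pushed in; rigid stop at 0.016 (carton's rear face at track x = 0.108). Spring 2 N at first touch, 0.7 N more per mm: about 10 N when the pawl clears, 13 N at the stop. It pushes an unlocked carton back out.
- flask: Sample bottle of red wine with a white cap, 52 mm dia, 135 mm high, loose on the bench beyond the track; origin at the centre of its underside. Not to be moved.
- jar: Slim clear measuring jar with wine on a white 80 mm foot, 226 mm high, loose on the bench beyond the track; origin at the centre of its underside. Not to be moved.
- jug: Small translucent jug with a handle, 90 mm dia, 120 mm high, loose on the bench beyond the track; origin at the centre of its underside. Not to be moved.

How it is judged (in metres and radians):
At the end, for the whole second after the job is handed in: The carton rests flat on the rollers in the bay, at rest, its origin between 181 and 193 mm along the track (home is 185) and within 10 mm of the centre line, square within 4 degrees, the buffer pressed in by at least 3 mm and the pawl up (under 0.05 rad) behind it (x of carton in the frame of track between 0.181 and 0.193 m and y of carton in the frame of track between -0.01 and 0.01 m and z of carton in the frame of track between 0.074 and 0.086 m and angle between the x axis of carton and the x axis of track, either way round below 0.07 rad and angle between carton's own z axis and vertical below 0.05 rad and value of joint pawl below 0.05 rad and value of joint buffer above 0.003 m and linear speed of carton below 0.02 m/s); the robot touches nothing.
It fails at once if the carton is pressed with more than 40 N (contact force between carton and the fingers above 40 N).
It fails at once if the carton is shoved faster than 0.4 m/s (linear speed of carton above 0.4 m/s).
It fails at once if the carton is tipped more than 0.2 rad or lifted off the rollers by more than 25 mm (angle between carton's own z axis and vertical above 0.2 rad or z of carton in the frame of track above 0.105 m).
It fails at once if the flask, the measuring jar or the jug is moved by more than 20 mm (distance of any of flask, jar, jug from where it was at the start of the episode above 0.02 m).
It also fails if it takes over 67 s, if anything falls off the work surface, if the arm or the gripper's body presses on something with over 40 N, if the wrist force passes 120 N, or if a joint passes its speed limit or range.

## Working session

There is one attempt and no reset: what is moved stays moved. The work goes in short steps, Python scripts to look and compute and a shell command to move; the robot and the scene stay as the last step left them, time stands still between calls to the robot, and variables do not carry over. Pictures are saved under pics/ and viewed, and the job is handed in when it is done.

```bash
ls; mkdir -p pics; python3 - <<'E'
from plant import bot,capture,camera_params
import cv2
print(bot.get_obs())
for n in("scene","top"):
    print(n,camera_params(n)); cv2.imwrite(f"pics/{n}0.png",capture(n)[:,:,::-1])
E
```

```text
pics
{'time': 0.0, 'joint_positions': array([-1.37998570e+00,  3.42747665e-01,  1.52504312e+00,  7.08681987e-06,
        1.27537684e+00, -1.46019644e-01]), 'dq': array([-0.00239366, -0.00040515,  0.00023176,  0.0004178 ,  0.00035992,
        0.00063434]), 'tau': array([-8.68877196e-04, -4.31240416e+01, -2.44220889e+01,  7.16661592e-02,
        5.59264678e-02, -1.03914604e-04]), 'tool_pos': array([ 173.44525052, -495.08458811,  226.02290131]), 'tcp_rot': array([-3.14135679e+00,  1.55722907e-03, -1.23396794e+00]), 'contact_force': array([0.10299896, 1.01489674, 0.56561133]), 'moment': array([ 0.01368621, -0.08578855, -0.01151448]), 'grip_width': 91.66939600811635}
scene {'fx': 488.5236367704286, 'fy': 488.5236367704286, 'cx': 326.4096267365239, 'cy': 202.83042227467064, 'rvec': array([ 2.11746908,  1.38598641, -0.48589187]), 'tvec': array([-223.87494357, -342.36305134, 1492.01805784])}
top {'fx': 507.49153355749405, 'fy': 507.49153355749405, 'cx': 317.9678157197261, 'cy': 197.57294219475108, 'rvec': array([ 2.14042488, -2.09385814,  0.20257534]), 'tvec': array([ -27.3890028 ,  598.62092528, 1082.8430355 ])}
```

View pics/scene0.png

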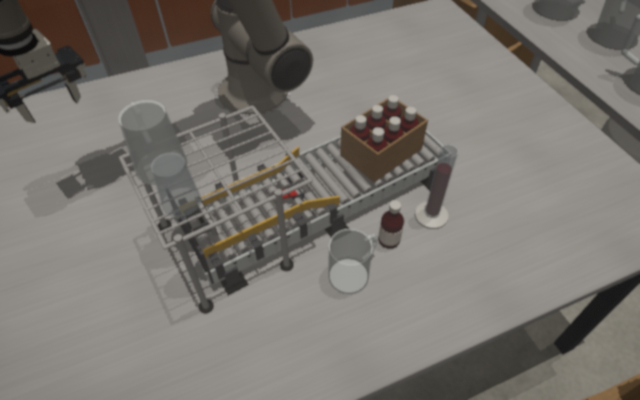

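View pics/top0.png

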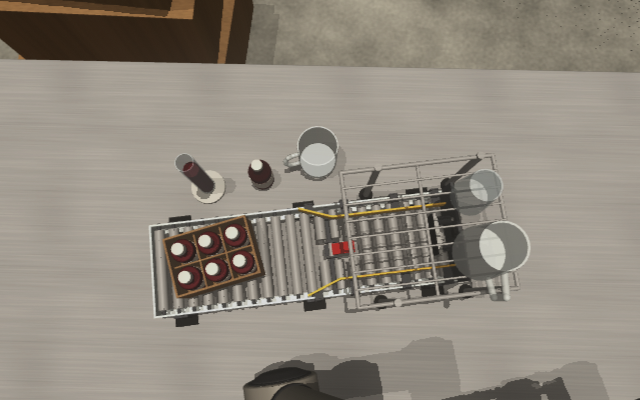

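```bash
cat > h.py <<'E'
import numpy as np,cv2
from plant import bot,capture,camera_params
def ray(n,u,v,z):
    p=camera_params(n);R=cv2.Rodrigues(p['rvec'])[0];t=p['tvec']
    d=R.T@np.array([(u-p['cx'])/p['fx'],(v-p['cy'])/p['fy'],1]);c=-R.T@t
    return c+d*(z-c[2])/d[2]
def proj(n,P):
    p=camera_params(n);K=np.array([[p['fx'],0,p['cx']],[0,p['fy'],p['cy']],[0,0,1]])
    return cv2.projectPoints(np.array(P,float).reshape(-1,1,3),p['rvec'],p['tvec'],K,None)[0][:,0]
def crop(n,x0,x1,y0,y1,f,name):
    im=capture(n)[y0:y1,x0:x1,::-1]
    cv2.imwrite(name,cv2.resize(im,None,fx=f,fy=f,interpolation=cv2.INTER_CUBIC))
E
python3 - <<'E'
from h import *
im=cv2.imread('pics/top0.png')
cv2.imwrite('pics/t1.png',cv2.resize(im[200:330,140:340],None,fx=4,fy=4,interpolation=cv2.INTER_CUBIC))
cv2.imwrite('pics/t2.png',cv2.resize(im[140:330,330:530],None,fx=3,fy=3,interpolation=cv2.INTER_CUBIC))
for n in("scene","top"):
    p=camera_params(n);R=cv2.Rodrigues(p['rvec'])[0];print(n,-R.T@p['tvec'])
E
```

```text
scene [1190.14764435 -278.31675586  948.44014162]
top [ 378.23839293  -21.21967929 1178.18998999]
```

View pics/t1.png

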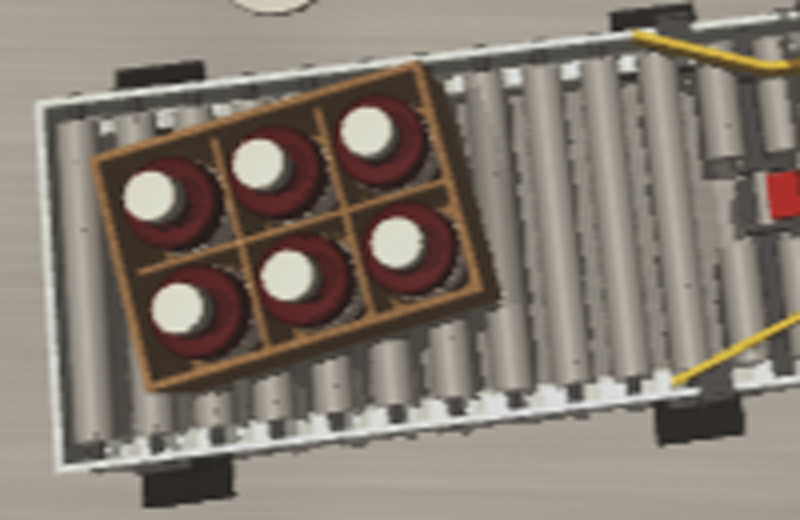

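View pics/t2.png

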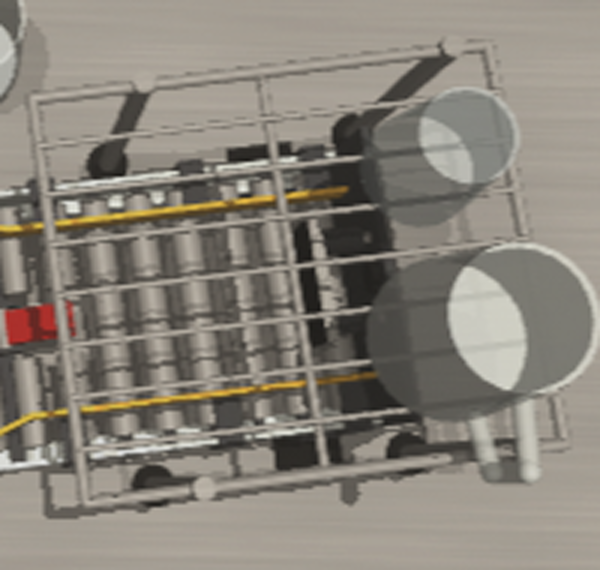

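```bash
python3 - <<'E'
from h import *
g=lambda L,z:[ray('top',140+u/4,200+v/4,z)[:2].round(1) for u,v in L]
T=g([(38,103),(60,468),(800,12),(800,385)],76);print('track',T)
G=g([(637,35),(675,382)],110);print('guides',G, np.linalg.norm(G[0]-G[1]))
C=g([(95,157),(150,388),(485,290),(418,64)],175);print('carton',C,[np.linalg.norm(C[i]-C[i-1]) for i in range(4)])
ex=(T[2]-T[0])/np.linalg.norm(T[2]-T[0])+(T[3]-T[1])/np.linalg.norm(T[3]-T[1]);th=np.arctan2(ex[1],ex[0])
print('entry width',np.linalg.norm(T[0]-T[1]),'th',th)
gx=np.array([G[0]-G[1]])[0];print('th from guides',np.arctan2(gx[1],gx[0])-np.pi/2, 'from entry',np.arctan2(*(T[0]-T[1])[::-1])-np.pi/2)
for n,P in [('guidemid',(G[0]+G[1])/2),('entrymid',(T[0]+T[1])/2),('carton',np.mean(C,0))]: print(n,P)
c=np.array(C);print('carton yaw',np.arctan2(*(c[2]-c[1])[::-1]),np.arctan2(*(c[3]-c[0])[::-1]))
E
# jaw check
python3 - <<'E'
import cv2
im=cv2.imread('pics/scene0.png')
cv2.imwrite('pics/s1.png',cv2.resize(im[80:330,110:470],None,fx=2.2,fy=2.2,interpolation=cv2.INTER_CUBIC))
E
```

```text
track [array([524.7, 353.3]), array([330.5, 324.8]), array([584.5, -63.3]), array([382.3, -66. ])]
guides [array([563.7,  24.9]), array([ 3.823e+02, -1.000e-01])] 183.11460892020608
carton [array([485.2, 289.1]), array([373.5, 253.3]), array([424.2,  92.8]), array([535.3, 131.2])] [np.float64(165.65753831323224), np.float64(117.29676039857196), np.float64(168.31737878187147), np.float64(117.54901105496376)]
entry width 196.28013144483072 th -1.4336215555976404
th from guides -1.433842080253521 from entry -1.4250805718249953
guidemid [473.   12.4]
entrymid [427.6  339.05]
carton [454.55 191.6 ]
carton yaw -1.2648280019507983 -1.2635541090659528
```

View pics/s1.png

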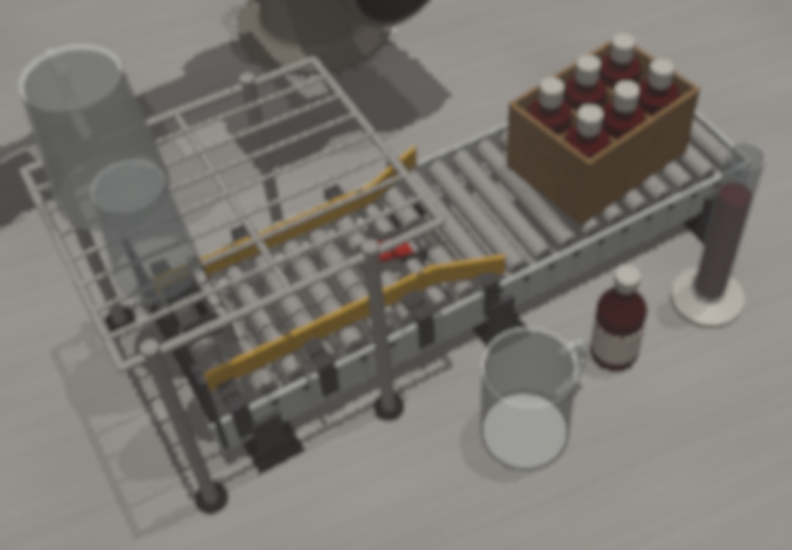

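```bash
python3 - <<'E'
from h import *
S=[ray('top',330+u/3,140+v/3,248)[:2] for u,v in [(33,97),(82,505),(490,42),(567,445)]]
print(np.round(S,1))
a=(S[0]+S[1])/2;b=(S[2]+S[3])/2;d=b-a;print(np.linalg.norm(S[0]-S[1]),np.linalg.norm(d),np.arctan2(d[1],d[0]),np.arctan2(*(S[0]-S[1])[::-1])-np.pi/2)
th=-1.432;ex=np.array([np.cos(th),np.sin(th)])
print('origin from near',a-76*ex,'far',b-374*ex)
# guide end and pawl red centroid
im=cv2.imread('pics/top0.png').astype(int)
m=(im[:,:,2]>140)&(im[:,:,1]<70);m[:,:300]=0
v,u=np.nonzero(m);print('red',u.min(),u.max(),v.min(),v.max(),ray('top',u.mean(),v.mean(),85),ray('top',u.min(),v.mean(),80),ray('top',u.max(),v.mean(),90))
E
```

```text
[[ 611.2  -57.8]
 [ 361.1  -90.4]
 [ 653.3 -346.5]
 [ 402.8 -381.5]]
252.18225672503914 292.96310152926407 -1.4272140043616746 -1.441164581956204
origin from near [475.62093768   1.20072207] far [476.31224392   6.38648905]
red 332 353 241 253 [485.92854559 -63.05901506  85.        ] [486.06659299 -47.13508267  80.        ] [486.07484127 -91.9088676   90.        ]
```

```bash
python3 -m jog '{"xyz":[[0,0,1],[0,0,1],[0,0,1],[0,0,1],[0,0,1],[0,0,1],[0,0,1],[0,0,1],[0,0,1],[0,0,1]],"angular":[[0,0,0],[0,0,0],[0,0,0],[0,0,1],[0,0,1],[0,0,1],[0,0,1],[0,0,1],[0,0,1],[0,0,1]]}' 0
```

```text
time: 1.1
tool_pos: [172.5, -490.9, 426.1]
tcp_rot: [-3.136, 0.018, -0.473]
contact_force: [1.0, -0.9, -0.7]
grip_width: 46.0
```

```bash
python3 -m jog '{"xyz":[[0.2,0.9,0.4],[0.2,0.9,0.4],[0.2,0.9,0.4],[0.3,0.9,0.2],[0.3,0.9,0],[0.3,0.9,0],[0.3,0.9,0],[0.3,0.9,0],[0.3,0.9,0],[0.3,0.9,0]],"angular":[[0,0,1],[0,0,1],[0,0,1],[0,0,1],[0,0,1],[0,0,0.8],[0,0,0],[0,0,0],[0,0,0],[0,0,0]]}' && python3 -c "
from plant import bot;print(bot.get_obs()['joint_positions'].round(2))"
```

```text
time: 2.1
tool_pos: [227.0, -305.5, 453.5]
tcp_rot: [-3.132, 0.019, 0.161]
contact_force: [0.9, -0.5, -0.5]
grip_width: 46.1
[-1.12 -0.    1.34 -0.02  1.82 -1.29]
```

```bash
python3 -m jog '{"xyz":[[0.4,0.9,0],[0.4,0.9,0],[0.4,0.9,0],[0.4,0.9,0],[0.4,0.9,0],[0.4,0.9,0],[0.4,0.9,0],[0.4,0.9,0],[0.3,1,0],[0.3,1,0]],"angular":[[0,0,0],[0,0,0],[0,0,0],[0,0,0],[0,0,0],[0,0,0],[0,0,0],[0,0,0],[0,0,0],[0,0,0]]}' && python3 -m jog '{"xyz":[[0.2,1,0],[0.2,1,0],[0.2,1,0],[0.2,1,0],[0.2,1,0],[0.2,1,0],[0.2,1,0],[0.2,1,0],[0.2,1,0],[0.2,1,0]],"angular":[[0,0,0],[0,0,0],[0,0,0],[0,0,0],[0,0,0],[0,0,0],[0,0,0],[0,0,0],[0,0,0],[0,0,0]]}' && python3 -c "
from plant import bot;print(bot.get_obs()['joint_positions'].round(2))"
```

```text
time: 3.1
tool_pos: [304.0, -112.6, 450.9]
tcp_rot: [-3.127, 0.022, 0.159]
contact_force: [0.8, 0.0, 0.6]
grip_width: 45.8
time: 4.1
tool_pos: [343.2, 96.6, 448.5]
tcp_rot: [-3.125, 0.027, 0.159]
contact_force: [0.4, -0.3, -0.6]
grip_width: 45.3
[ 0.05 -0.05  1.4   0.01  1.82 -0.11]
```

```bash
python3 -m jog '{"xyz":[[0.3,1,0],[0.3,1,0],[0.3,1,0],[0.3,1,0],[0.3,1,0],[0.3,1,0],[0.3,1,0],[0.3,1,0],[0.3,1,0],[0.3,1,0]],"angular":[[0,0,0],[0,0,0],[-0.99,-0.138,0],[-0.99,-0.138,0],[-0.99,-0.138,0],[-0.99,-0.138,0],[-0.99,-0.138,0],[-0.99,-0.138,0],[-0.99,-0.138,0],[0,0,0]]}' && python3 -m jog '{"xyz":[[0.3,1,-0.5],[0.2,1,-0.5],[0.2,1,-0.5],[0.2,1,-0.5],[0,0,-1],[0,0,-1],[0,0,-1],[0,0,-1]],"angular":[[0,0,0],[0,0,0],[0,0,0],[0,0,0],[0,0,0],[0,0,0],[0,0,0],[0,0,0]]}' && python3 - <<'E'
from h import *
o=bot.get_obs();print(o['joint_positions'].round(2))
from scipy.spatial.transform import Rotation as R
print(R.from_euler('xyz',o['tcp_rot']).as_matrix().round(3))
E
```

```text
time: 5.1
tool_pos: [403.3, 306.0, 445.8]
tcp_rot: [2.391, 0.029, 0.136]
contact_force: [0.9, -0.0, -0.6]
grip_width: 45.9
time: 5.9
tool_pos: [421.9, 394.3, 314.7]
tcp_rot: [2.387, 0.036, 0.141]
contact_force: [-0.5, 0.4, 0.8]
grip_width: 46.0
[ 0.89  0.75  0.81 -0.59  2.08  0.57]
[[ 0.989  0.127  0.071]
 [ 0.141 -0.718 -0.682]
 [-0.036  0.685 -0.728]]
```

```bash
python3 - <<'E'
from h import *
ex=np.array([.1384,-.9904]);ey=np.array([.9904,.1384]);o=np.array([475,4])
for n,u,v,z in [('jarfoot',208,187,6),('jartop',185,162,226),('flask cap',257,166,135),('jug base',318,160,5)]:
    P=ray('top',u,v,z)[:2];print(n,P.round(),((P-o)@ex).round(),((P-o)@ey).round())
t=bot.get_obs()['tool_pos'][:2];print((t-o)@ex,(t-o)@ey)
E
```

```text
jarfoot [629. 247.] -219.0 186.0
jartop [631. 244.] -216.0 187.0
flask cap [649. 116.] -87.0 188.0
jug base [701. -12.] 47.0 222.0
-393.9004631798499 1.4464151675558483
```

```bash
python3 -m jog '{"xyz":[[0,0,-1],[0,0,-1],[0,0,-1],[0,0,-1],[0,0,-1],[0,0,-1],[0,0,-1],[0,0,-1],[0,0,-1],[0,0,0]],"angular":[[0,0,0],[0,0,0],[0,0,0],[0,0,0],[0,0,0],[0,0,0],[0,0,0],[0,0,0],[0,0,0],[0,0,0]]}' -0.52 && python3 - <<'E'
from h import *
ex=np.array([.1384,-.9904]);ey=np.array([.9904,.1384]);o=np.array([475,4])
b=bot.get_obs();print(b['joint_positions'].round(2))
t=b['tool_pos'][:2];print((t-o)@ex,(t-o)@ey)
crop('top',100,340,180,360,3.2,'pics/t3.png')
crop('scene',200,560,20,290,2.2,'pics/s3.png')
E
```

```text
time: 6.9
tool_pos: [419.2, 392.1, 118.5]
tcp_rot: [2.378, 0.05, 0.141]
contact_force: [0.3, 0.4, -0.2]
grip_width: 69.7
[ 0.89  0.9   1.08 -0.51  1.75  0.79]
-392.09814394388405 -1.5535372163555583
```

View pics/t3.png

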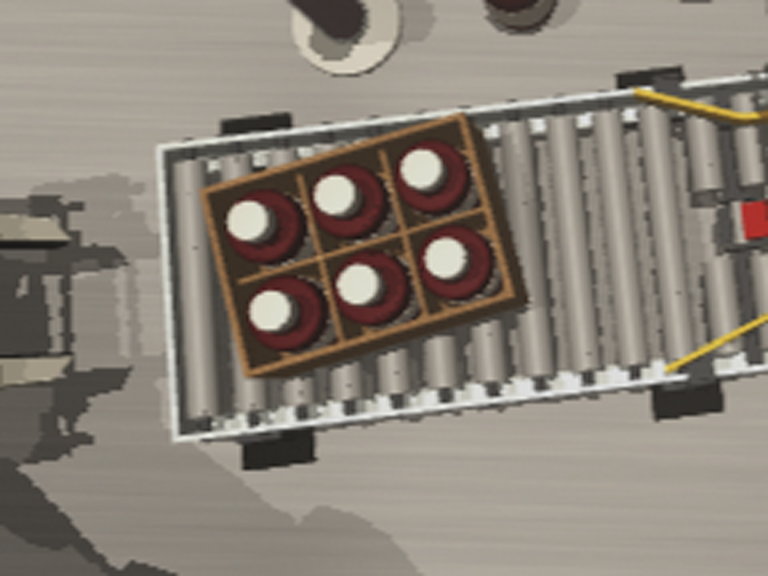

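View pics/s3.png

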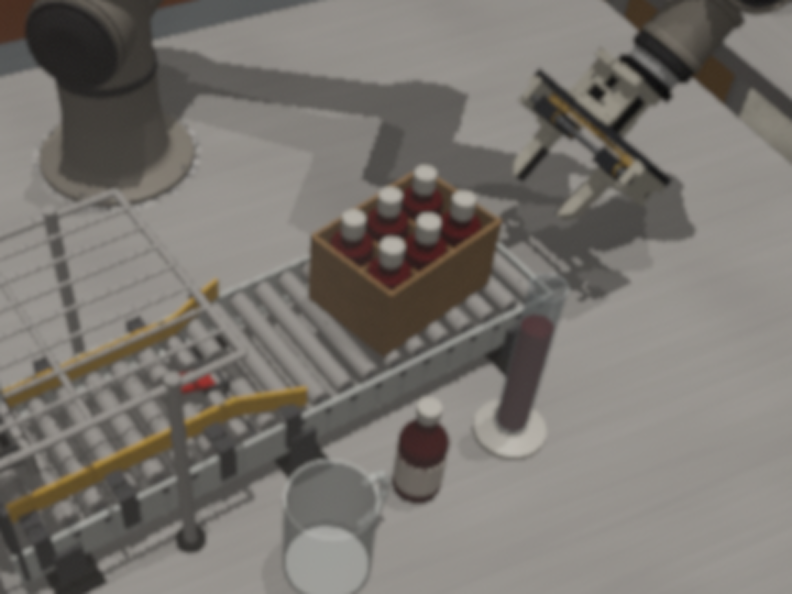

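```bash
python3 -m jog '{"xyz":[[0.09,-0.5,0.03],[0.09,-0.5,0.03],[0.09,-0.5,0.03],[0.09,-0.5,0.03],[0.09,-0.5,0.03],[0.09,-0.5,0.03],[0.09,-0.5,0.03],[0.09,-0.5,0.03],[0.04,-0.25,0.03],[0.04,-0.25,0.03]],"angular":[[0,0,0],[0,0,0],[0,0,0],[0,0,0],[0,0,0],[0,0,0],[0,0,0],[0,0,0],[0,0,0],[0,0,0]]}' && python3 -m jog '{"xyz":[[0.04,-0.25,0.03],[0.04,-0.25,0.03],[0.04,-0.25,0.03],[0.04,-0.25,0.03],[0.04,-0.25,0.03]],"angular":[[0,0,0],[0,0,0],[0,0,0],[0,0,0],[0,0,0]]}'  && cat >> h.py <<'E'
ex=np.array([.1384,-.9904]);ey=np.array([.9904,.1384]);o=np.array([475,4.])
def st():
    b=bot.get_obs();d=b['tool_pos'][:2]-o
    print('trk',(d@ex).round(1),(d@ey).round(1),'z',b['tool_pos'][2].round(1),'q',b['joint_positions'].round(2),'Fx,Fy trk',(b['contact_force'][:2]@ex).round(1),(b['contact_force'][:2]@ey).round(1))
E
python3 -c "
from h import *
st();crop('top',100,340,180,360,3.2,'pics/t4.png')"
```

```text
time: 8.0
tool_pos: [438.9, 295.4, 133.0]
tcp_rot: [2.385, 0.039, 0.14]
contact_force: [-0.1, -0.4, -0.8]
grip_width: 69.8
time: 8.5
tool_pos: [442.9, 269.5, 135.5]
tcp_rot: [2.387, 0.039, 0.142]
contact_force: [0.6, 0.9, -0.0]
grip_width: 69.3
trk -267.3 5.0 z 135.5 q [ 0.74  0.73  1.38 -0.58  1.55  0.75] Fx,Fy trk -0.8 0.7
```

View pics/t4.png

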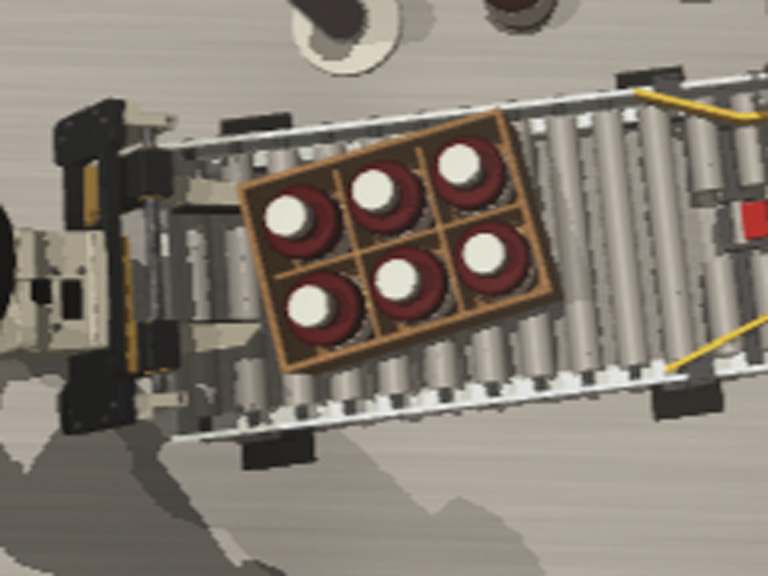

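```bash
python3 -m jog '{"xyz":[[0.04,-0.4,-0.12],[0.04,-0.4,-0.12],[0.05,-0.4,-0.12],[0.05,-0.4,-0.12],[0.05,-0.4,-0.12],[0.05,-0.4,-0.08],[0.05,-0.4,-0.08],[0.05,-0.4,-0.08],[0.05,-0.4,-0.08],[0.05,-0.4,-0.08]],"angular":[[0,0,0],[0,0,0],[0,0,0],[0,0,0],[0,0,0],[0,0,0],[0,0,0],[0,0,0],[0,0,0],[0,0,0]]}'; python3 -c "
from h import *
st();crop('top',100,340,180,360,3.2,'pics/t5.png')"
```

```text
time: 9.55
tool_pos: [453.6, 182.0, 114.6]
tcp_rot: [2.386, 0.038, 0.142]
contact_force: [-0.5, 0.4, 0.1]
grip_width: 69.6
trk -179.3 3.5 z 114.6 q [ 0.62  0.67  1.57 -0.65  1.38  0.75] Fx,Fy trk -0.4 -0.5
```

View pics/t5.png

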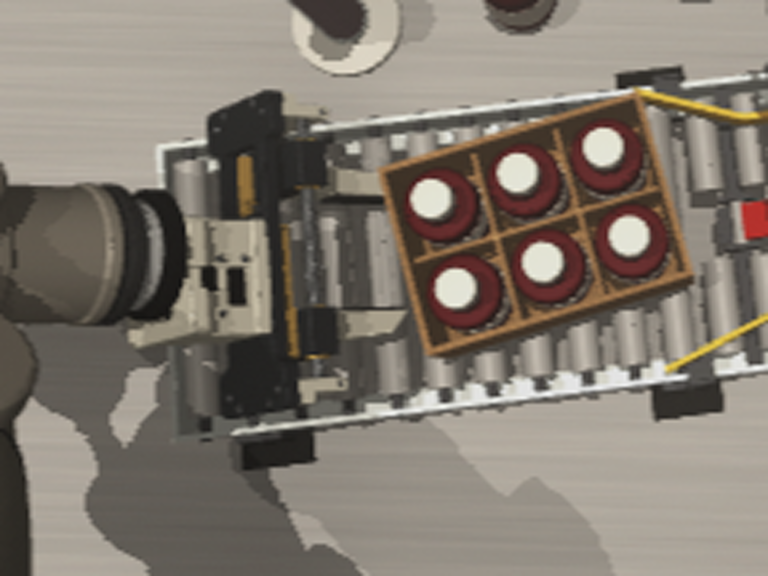

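```bash
python3 -m jog '{"xyz":[[0.04,-0.25,0.05],[0.04,-0.25,0.05],[0.04,-0.25,0.05],[0.04,-0.25,0.05],[0.04,-0.25,0.05],[0.04,-0.25,0],[0.04,-0.25,0],[0.04,-0.25,0]],"angular":[[0,0,0],[0,0,0],[0,0,0],[0,0,0],[0,0,0],[0,0,0],[0,0,0],[0,0,0]]}'; python3 -c "
from h import *
st()"; python3 -m jog '{"xyz":[[0.04,-0.2,0],[0.03,-0.2,0],[0.03,-0.2,0],[0.03,-0.2,0],[0.03,-0.2,0]],"angular":[[0,0,0],[0,0,0],[0,0,0],[0,0,0],[0,0,0]]}'; python3 -c "
from h import *
st();crop('top',150,390,180,360,3.2,'pics/t6.png')"
```

```text
time: 10.4
tool_pos: [460.1, 139.5, 118.6]
tcp_rot: [2.39, 0.039, 0.143]
contact_force: [-0.9, 3.4, -1.2]
grip_width: 70.0
trk -136.2 4.0 z 118.6 q [ 0.55  0.63  1.64 -0.69  1.32  0.72] Fx,Fy trk -3.5 -0.4
time: 10.9
tool_pos: [463.9, 117.6, 118.7]
tcp_rot: [2.389, 0.039, 0.143]
contact_force: [-0.2, 1.5, -0.8]
grip_width: 69.7
trk -114.0 4.8 z 118.7 q [ 0.51  0.62  1.67 -0.71  1.29  0.71] Fx,Fy trk -1.5 0.0
```

View pics/t6.png

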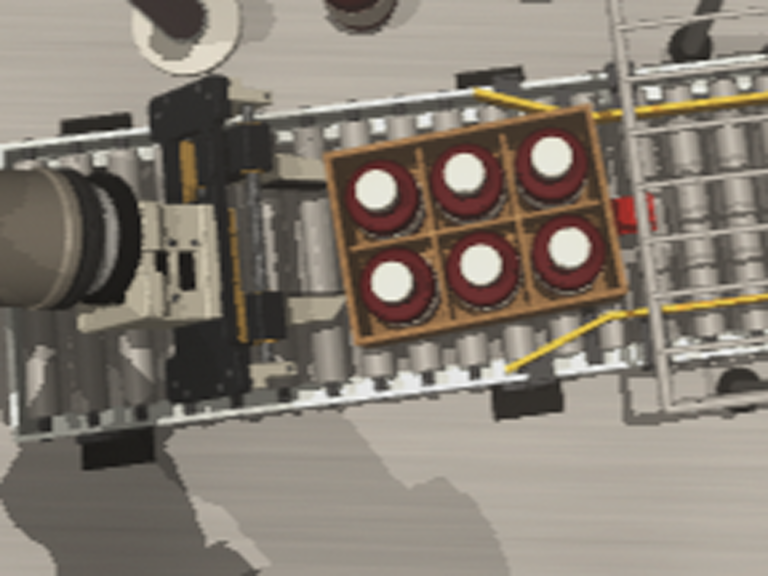

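```bash
for i in 1; do python3 -m jog '{"xyz":[[0.03,-0.2,0],[0.02,-0.2,0],[0.02,-0.2,0],[0.02,-0.2,0],[0.02,-0.2,0]],"angular":[[0,0,0],[0,0,0],[0,0,0],[0,0,0],[0,0,0]]}'; python3 -c "
from h import *
st();crop('top',150,390,180,360,3.2,'pics/t7.png')"; done
```

```text
time: 11.45
tool_pos: [466.7, 94.9, 119.4]
tcp_rot: [2.387, 0.038, 0.143]
contact_force: [1.2, 1.8, -1.1]
grip_width: 69.7
trk -91.2 4.4 z 119.4 q [ 0.47  0.6   1.7  -0.74  1.26  0.7 ] Fx,Fy trk -1.6 1.4
```

View pics/t7.png

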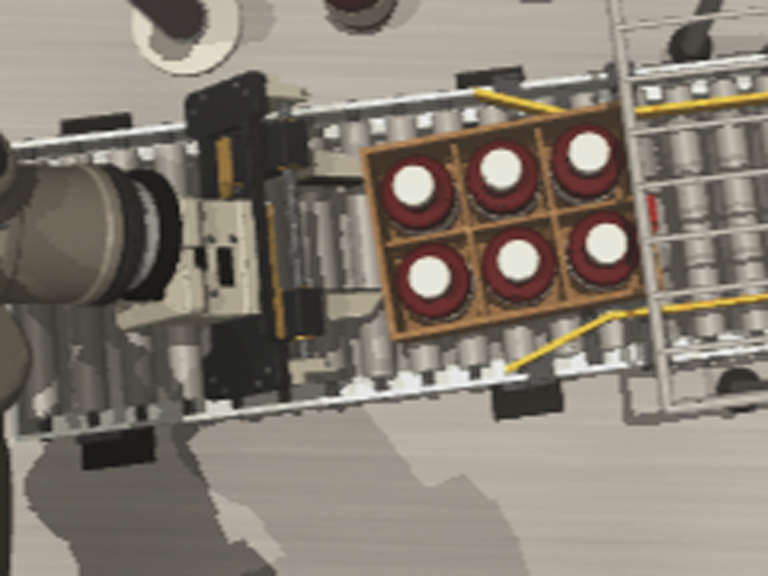

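```bash
python3 -m jog '{"xyz":[[0.03,-0.2,0],[0.02,-0.2,0],[0.02,-0.2,0],[0.02,-0.2,0],[0.02,-0.2,0],[0.02,-0.2,0]],"angular":[[0,0,0],[0,0,0],[0,0,0],[0,0,0],[0,0,0],[0,0,0]]}'; python3 -c "
from h import *
st()"; python3 -m jog '{"xyz":[[0.02,-0.2,0],[0.02,-0.2,0],[0.02,-0.2,0],[0.02,-0.2,0],[0.02,-0.2,0],[0.02,-0.2,0]],"angular":[[0,0,0],[0,0,0],[0,0,0],[0,0,0],[0,0,0],[0,0,0]]}'; python3 -c "
from h import *
st();crop('top',200,440,180,360,3.2,'pics/t8.png')"
```

```text
time: 12.1
tool_pos: [469.6, 68.2, 119.7]
tcp_rot: [2.386, 0.038, 0.142]
contact_force: [1.0, 1.8, -0.4]
grip_width: 69.9
trk -64.4 3.6 z 119.7 q [ 0.42  0.59  1.74 -0.76  1.22  0.69] Fx,Fy trk -1.6 1.3
time: 12.7
tool_pos: [472.4, 42.1, 119.9]
tcp_rot: [2.386, 0.038, 0.142]
contact_force: [0.5, 1.7, -0.1]
grip_width: 69.7
trk -38.1 2.7 z 119.9 q [ 0.37  0.57  1.77 -0.79  1.19  0.67] Fx,Fy trk -1.6 0.7
```

View pics/t8.png

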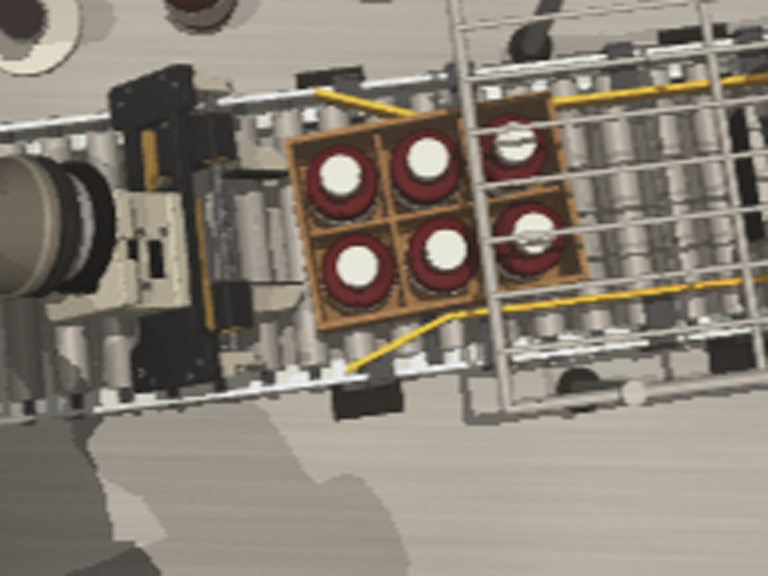

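```bash
python3 -m jog '{"xyz":[[0.02,-0.2,0],[0.02,-0.2,0],[0.02,-0.2,0],[0.02,-0.2,0],[0.02,-0.2,0],[0.02,-0.2,0],[0.02,-0.2,0],[0.02,-0.2,0]],"angular":[[0,0,0],[0,0,0],[0,0,0],[0,0,0],[0,0,0],[0,0,0],[0,0,0],[0,0,0]]}'; python3 -c "
from h import *
st()"; python3 -m jog '{"xyz":[[0.02,-0.2,0],[0.02,-0.2,0],[0.02,-0.2,0],[0.02,-0.2,0],[0.02,-0.2,0],[0.02,-0.2,0],[0.02,-0.2,0],[0.02,-0.2,0]],"angular":[[0,0,0],[0,0,0],[0,0,0],[0,0,0],[0,0,0],[0,0,0],[0,0,0],[0,0,0]]}'; python3 -c "
from h import *
st();crop('top',230,470,180,360,3.2,'pics/t9.png');crop('scene',100,460,60,330,2.2,'pics/s9.png')"
```

```text
time: 13.55
tool_pos: [475.9, 7.0, 120.0]
tcp_rot: [2.386, 0.038, 0.142]
contact_force: [0.6, 2.1, -0.1]
grip_width: 69.7
trk -2.9 1.3 z 120.0 q [ 0.31  0.55  1.81 -0.83  1.14  0.65] Fx,Fy trk -2.0 0.9
time: 14.35
tool_pos: [480.2, -27.1, 120.0]
tcp_rot: [2.387, 0.036, 0.144]
contact_force: [1.7, 3.1, -0.2]
grip_width: 69.6
trk 31.5 0.9 z 120.0 q [ 0.24  0.54  1.84 -0.87  1.09  0.63] Fx,Fy trk -2.8 2.2
```

View pics/t9.png

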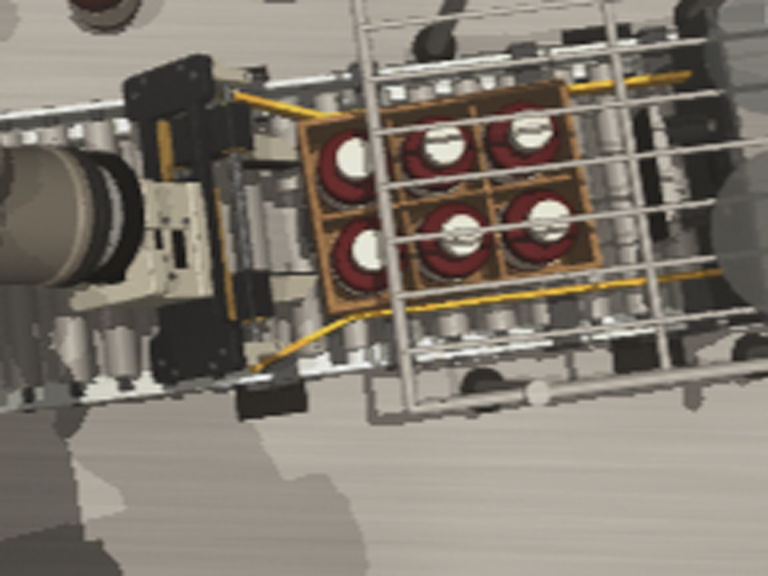

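View pics/s9.png

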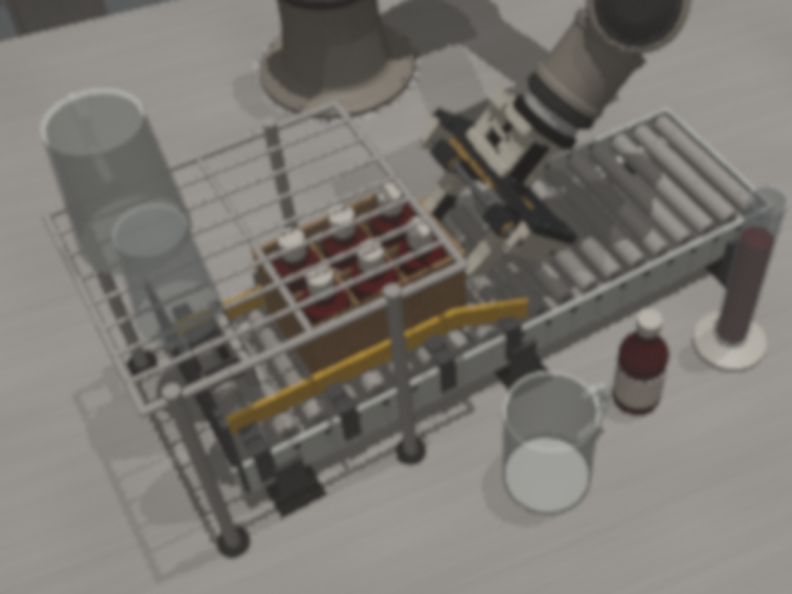

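```bash
python3 -m jog '{"xyz":[[0.02,-0.2,0],[0.02,-0.2,0],[0.02,-0.2,0],[0.02,-0.2,0],[0.02,-0.2,0],[0.02,-0.2,0],[0.02,-0.2,0],[0.02,-0.2,0]],"angular":[[0.1,0.014,0],[0.1,0.014,0],[0.1,0.014,0],[0.1,0.014,0],[0.1,0.014,0],[0.1,0.014,0],[0.1,0.014,0],[0.1,0.014,0]]}'; python3 -c "
from h import *
st()"; python3 -m jog '{"xyz":[[0.02,-0.15,0],[0.02,-0.15,0],[0.02,-0.15,0],[0.02,-0.15,0]],"angular":[[0,0,0],[0,0,0],[0,0,0],[0,0,0]]}'; python3 -c "
from h import *
st();crop('top',230,470,180,360,3.2,'pics/t10.png')"
```

```text
time: 15.25
tool_pos: [483.3, -61.9, 120.2]
tcp_rot: [2.479, 0.035, 0.147]
contact_force: [0.2, 1.9, -0.0]
grip_width: 69.8
trk 66.4 -0.9 z 120.2 q [ 0.12  0.49  1.86 -0.82  1.    0.5 ] Fx,Fy trk -1.8 0.5
time: 15.65
tool_pos: [484.8, -75.4, 120.2]
tcp_rot: [2.479, 0.036, 0.146]
contact_force: [1.4, 2.2, 1.0]
grip_width: 69.8
trk 80.0 -1.3 z 120.2 q [ 0.09  0.49  1.86 -0.84  0.98  0.48] Fx,Fy trk -2.0 1.7
```

View pics/t10.png

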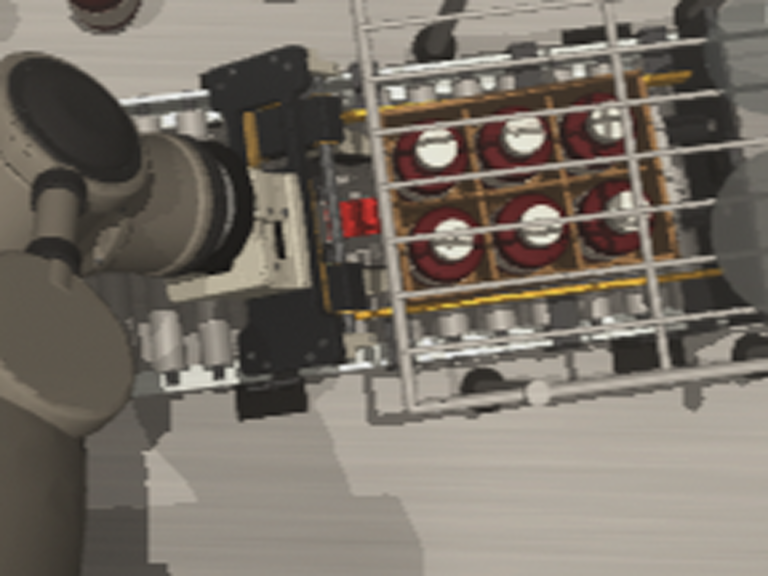

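```bash
J='python3 -c "from h import *;st()"'; python3 -m jog '{"xyz":[[0.02,-0.12,0],[0.02,-0.12,0],[0.02,-0.12,0],[0.02,-0.12,0]],"angular":[[0,0,0],[0,0,0],[0,0,0],[0,0,0]]}'; eval $J; python3 -m jog '{"xyz":[[0.02,-0.1,0],[0.02,-0.1,0],[0.02,-0.1,0]],"angular":[[0,0,0],[0,0,0],[0,0,0]]}'; eval $J
```

```text
time: 16.1
tool_pos: [486.6, -84.0, 119.9]
tcp_rot: [2.481, 0.035, 0.148]
contact_force: [-0.8, 8.5, 3.0]
grip_width: 69.4
trk 88.8 -0.7 z 119.9 q [ 0.07  0.48  1.87 -0.84  0.97  0.47] Fx,Fy trk -8.5 0.3
time: 16.4
tool_pos: [489.0, -87.4, 119.8]
tcp_rot: [2.485, 0.031, 0.152]
contact_force: [-1.2, 9.7, 3.0]
grip_width: 69.6
trk 92.5 1.2 z 119.8 q [ 0.06  0.48  1.87 -0.84  0.96  0.46] Fx,Fy trk -9.8 0.2
```

```bash
J='python3 -c "from h import *;st()"'; python3 -m jog '{"xyz":[[0,-0.12,0],[0,-0.12,0],[0,-0.12,0]],"angular":[[0,0,0],[0,0,-0.05],[0,0,-0.05]]}'; eval $J; python3 -c "
from h import *
crop('scene',160,400,110,290,3.2,'pics/s11.png');crop('top',230,470,180,360,3.2,'pics/t11.png')"
```

```text
time: 16.7
tool_pos: [490.0, -91.1, 119.7]
tcp_rot: [2.49, 0.027, 0.146]
contact_force: [-0.2, 11.4, 4.1]
grip_width: 69.8
trk 96.3 1.7 z 119.7 q [ 0.05  0.48  1.86 -0.84  0.95  0.46] Fx,Fy trk -11.3 1.4
```

View pics/t11.png

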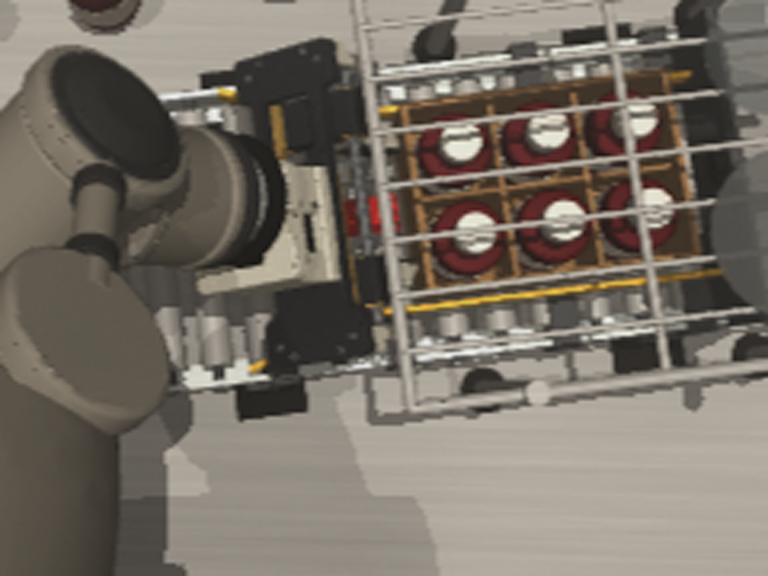

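View pics/s11.png

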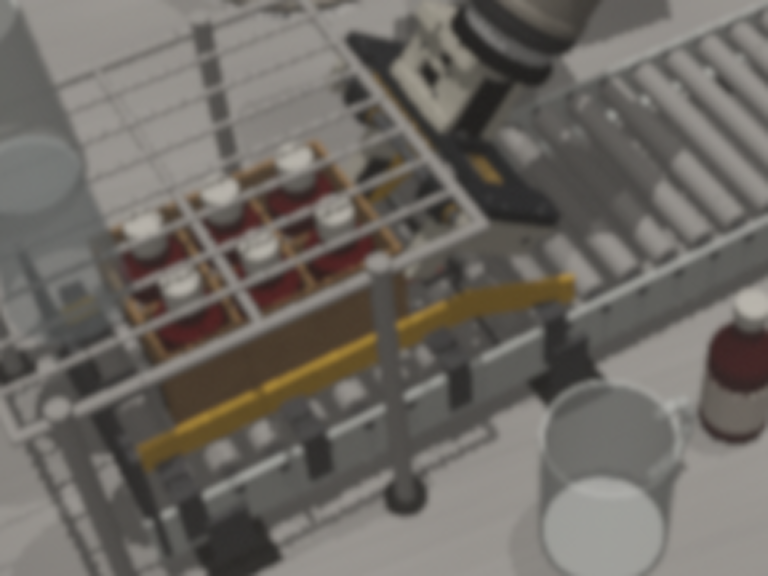

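```bash
J='python3 -c "from h import *;st()"'; python3 -m jog '{"xyz":[[0,-0.15,0],[0,-0.12,0]],"angular":[[0,0,0],[0,0,0]]}'; eval $J;  python3 -m jog '{"xyz":[[0,-0.12,0],[0,-0.12,0]],"angular":[[0,0,0],[0,0,0]]}'; eval $J; python3 -c "
from h import *
crop('top',300,400,200,275,8,'pics/t12.png')"
```

```text
time: 17.0
tool_pos: [490.9, -93.7, 119.6]
tcp_rot: [2.494, 0.023, 0.149]
contact_force: [-2.1, 13.3, 4.9]
grip_width: 70.0
trk 99.0 2.3 z 119.6 q [ 0.04  0.48  1.87 -0.84  0.94  0.45] Fx,Fy trk -13.5 -0.2
time: 17.2
tool_pos: [491.3, -95.3, 119.5]
tcp_rot: [2.498, 0.02, 0.152]
contact_force: [-3.5, 19.7, 8.0]
grip_width: 69.6
trk 100.6 2.4 z 119.5 q [ 0.04  0.48  1.87 -0.84  0.93  0.45] Fx,Fy trk -20.0 -0.7
```

View pics/t12.png

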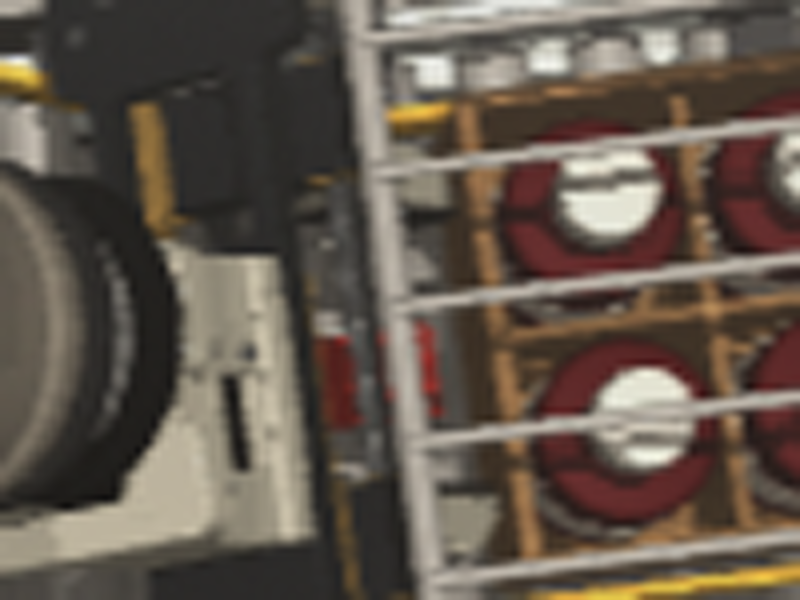

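```bash
J='python3 -c "from h import *;st()"'; python3 -m jog '{"xyz":[[0,0.12,0],[0,0.12,0],[-0.02,0.15,0],[-0.02,0.15,0],[-0.02,0.2,0],[-0.03,0.2,0],[-0.03,0.2,0]],"angular":[[0,0,0],[0,0,0],[0,0,0],[0,0,0],[0,0,0],[0,0,0],[0,0,0]]}'; eval $J; python3 -c "
from h import *
crop('top',300,400,200,275,8,'pics/t13.png')"
```

```text
time: 17.95
tool_pos: [486.9, -70.3, 119.4]
tcp_rot: [2.499, 0.022, 0.151]
contact_force: [-0.3, 0.6, 0.5]
grip_width: 70.2
trk 75.2 1.5 z 119.4 q [ 0.09  0.48  1.86 -0.82  0.96  0.47] Fx,Fy trk -0.6 -0.2
```

View pics/t13.png

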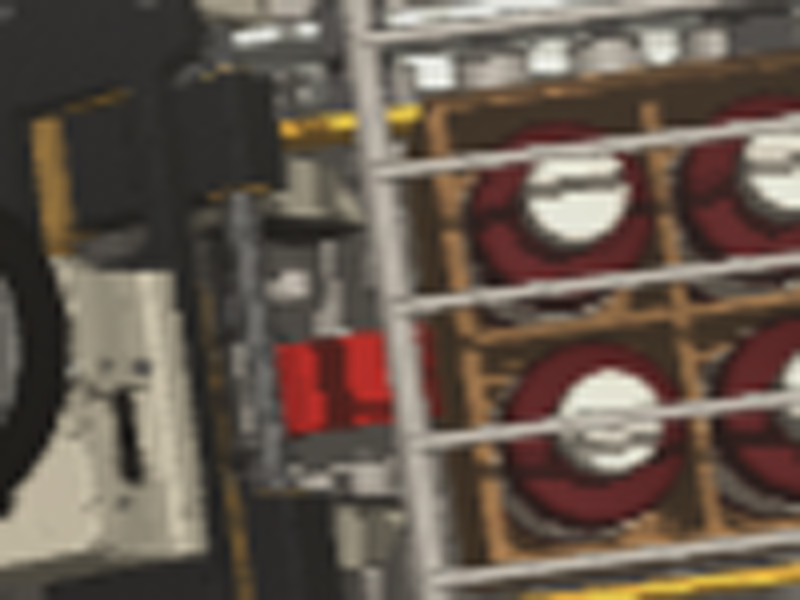

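```bash
J='python3 -c "from h import *;st()"'; python3 -m jog '{"xyz":[[-0.08,0.6,0],[-0.08,0.6,0],[-0.08,0.6,0],[-0.08,0.6,0],[-0.08,0.6,0],[-0.08,0.6,0],[-0.08,0.6,0.3],[-0.08,0.6,0.5],[-0.08,0.6,0.5],[-0.08,0.6,0.5]],"angular":[[0,0,0],[0,0,0],[0,0,0],[0,0,0],[0,0,0],[0,0,0],[0,0,0],[0,0,0],[0,0,0],[0,0,0]]}';python3 -m jog '{"xyz":[[-0.08,0.6,0.5],[-0.08,0.6,0.5],[-0.08,0.6,0.5],[-0.08,0.6,0.5],[-0.08,0.6,0.5],[0,0,0],[0,0,0]],"angular":[[0,0,0],[0,0,0],[0,0,0],[0,0,0],[0,0,0],[0,0,0],[0,0,0]]}'; eval $J; python3 -c "
from h import *
crop('top',310,510,140,310,4,'pics/t14.png');crop('scene',130,450,110,330,2.5,'pics/s14.png')"
```

```text
time: 19.0
tool_pos: [468.2, 60.9, 156.3]
tcp_rot: [2.5, 0.026, 0.152]
contact_force: [0.8, 0.4, 0.2]
grip_width: 69.3
time: 19.7
tool_pos: [458.6, 129.6, 212.0]
tcp_rot: [2.503, 0.022, 0.156]
contact_force: [-0.1, -0.3, 0.4]
grip_width: 70.0
trk -126.6 1.2 z 212.0 q [ 0.49  0.44  1.6  -0.6   1.39  0.52] Fx,Fy trk 0.3 -0.1
```

View pics/t14.png

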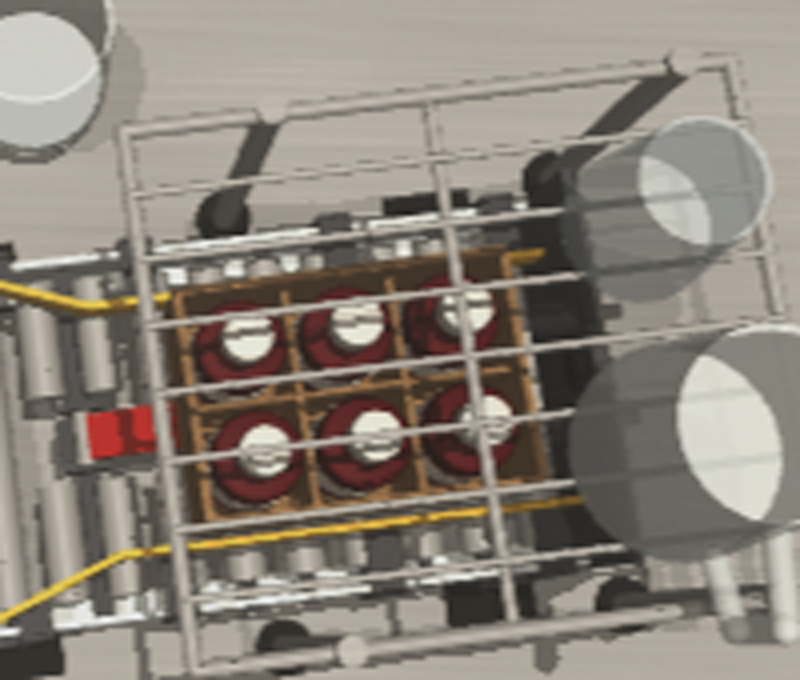

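View pics/s14.png

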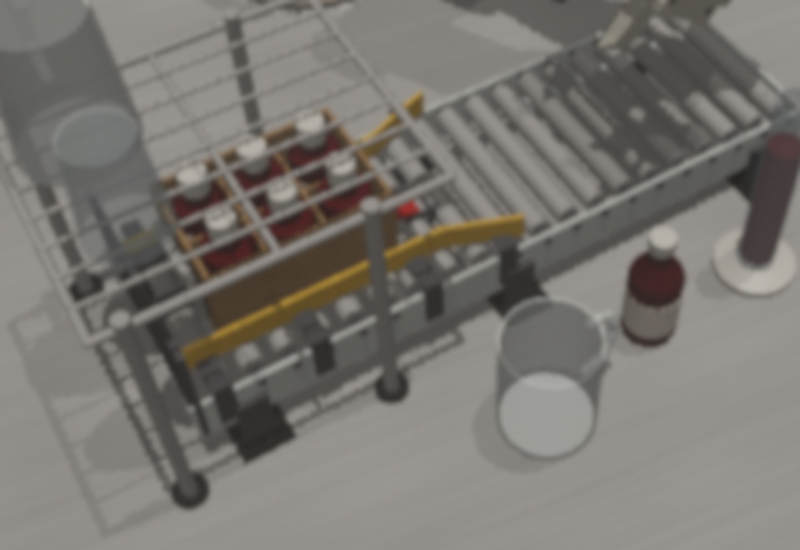

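```bash
python3 - <<'E'
from h import *
C=np.array([ray('top',310+u/4,140+v/4,175)[:2] for u,v in [(172,292),(195,522),(548,480),(508,255)]])-o
T=np.c_[C@ex,C@ey];print(T.round(1),T.mean(0))
E
```

```text
[[ 98.8  58. ]
 [ 95.2 -56.5]
 [270.2 -56.4]
 [268.8  57. ]] [183.22370484   0.5498992 ]
```

```bash
python3 -m jog '{"xyz":[[0,0,0],[0,0,0],[0,0,0]],"angular":[[0,0,0],[0,0,0],[0,0,0]]}'; python3 -c "
from h import *
st();print(bot.close_job())"
```

```text
time: 20.1
tool_pos: [458.1, 127.7, 210.8]
tcp_rot: [2.502, 0.025, 0.154]
contact_force: [0.2, -0.2, 0.2]
grip_width: 69.9
trk -124.8 0.4 z 210.8 q [ 0.49  0.44  1.6  -0.6   1.39  0.52] Fx,Fy trk 0.2 0.2
the job is handed in; nothing more can be done
None
```

I pushed the carton home with two open fingers leaning back about 43°, eased to 38° near the end, and handed the job in at 20.1 s. The job gave no verdict, so the result below rests on my own camera and force checks.

- **Push:** The left finger pushed behind the rearmost corner, and the left guide turned the carton square. I squeezed the buffer until the force rose sharply to about 20 N at its stop (limit 40 N), the highest reading I took. I sampled the force only between short moves, so brief peaks could have been missed. I then backed away slowly.
- **Position:** The last top view puts the carton's centre at track x about 183 mm and y about 0.5 mm, roughly square (within about 1–2°). At 1–3 mm accuracy, x is close to the 181 mm lower limit.
- **Lock:** After release the carton moved back only about 7–8 mm. That matches resting on the raised pawl; an unlocked carton would have moved about 16 mm. I could not read the pawl's angle or the buffer's travel directly.
- **Disagreement:** My camera estimate of the rear face was 95–99 mm, against the 100 mm nominal. I put this down to calibration and picking error, because it did not shift between pictures by more than about a pixel (2 mm).
- **Surroundings:** In the last views the flask, jar and jug look where they were; I did not re-measure their positions. The arm was clear of everything, with the force reading near zero.

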